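Seal the storage canisters

ROBOT

A 6-joint arm with a two-finger parallel gripper is mounted at the origin on a cart in front of the work surface, level with it; the furniture and walls round the work are solid. World frame = base frame: x ahead of the robot, y to its left, z up, the work surface at z = 0. Lengths are in m, angles in rad, forces in N, time in s.
With the tool pointing down it reaches from about 0.35 to 0.975 m from the base axis. Payload 4.9 kg.
Tool frame: the origin (TCP) lies at the very end of the fingers, on their centre line; the grasp point (between the pads) lies 19 mm behind it; z points along the fingers, y is the line along which they close (so a half turn about z gives the same grasp; the last joint's range is limited). The gripper opens to 85 mm and grips with 20 to 120 N. Pads are 22 mm wide; open, the fingers measure 114 mm over their backs; the gripper's body (76 mm by 85 mm) begins 54 mm behind the grasp point. The pads swing forward as they close: fully open they stand 13 mm farther back than shut.
Start: joints at [1.202, 0.053, 1.613, -0, 1.476, -0.119], TCP at [0.154, 0.606, 0.231] pointing down, gripper open.
Joint ranges: [-3.01, 3.01], [-1.01, 2.22], [0.06, 2.58], [-1.02, 4.17], [0.09, 2.62], [-3.14, 3.14]. Speed limits (rad/s): [2.57, 2.57, 3.14, 3.14, 3.14, 3.14].

INTERFACE

Orientations are given as a rotation vector (axis times angle).
In Python, from station import ctrl, imaging gives the robot as it stands.
- The arm moves only by the tool play_rows, never from a script. Its argument "series" is a list of rows, each a list of 3 entries, a list of its own where there are three numbers: the opening, from 0 (shut) to 1 (fully open), then the shift along the tool's x, y, z each as a share of 0.05 m, from -1 to 1, then the turn, a rotation vector about the tool's x, y, z each as a share of 8 degrees, from -1 to 1. In form: [[grip, [dx, dy, dz], [ax, ay, az]], ...]. A call has 1 to 8 rows; each row shifts and turns the commanded pose from where the row before left it, along the tool's axes as they then stand; what a row does not reach is not made up. A row lasts 1/8 s, in which the tool goes at most 62.5 mm and 10.7 degrees, less where a joint would pass 70% of its speed; a pose out of reach is approached as far as the arm can. A call with a number of a shift or a turn outside -1 to 1 is refused whole. A call with a gripper value outside its range is refused whole. The fingers move at their own pace and stop on an object; "force" is the grip in N (left out, the last holds). Time passes only in rows, so rows that do not move let the fingers close. It gives the time, the measured TCP pose, the force, the opening and the grip force at its end, in the units of the state.
- ctrl.get_obs(): the state, without advancing time (a new reading comes with each control period).
- imaging.get_image(name): name is "scene" or "top" or "wrist"; returns a dict with "color" (384x512x3 uint8, blue, green, red), "fx", "fy", "cx", "cy" (pixels), "D" ([k1, k2, p1, p2, k3] as OpenCV has them; the pictures are not rectified), "extrinsics" (4x4, takes a point from world to camera coordinates); the wrist camera has in their place "hand_eye" (4x4, takes a point from camera to tool coordinates, whose origin is the TCP and whose axes are the flange's). Camera axes: x right, y down, z forward; pixel columns grow to the right and rows downward; lengths in m; the calibration is good to about 2 mm. A picture is of the moment at which its call begins: read the wrist's pose just before it. There is no depth.
- ctrl.finish_job(): hands the job in; it is judged then, once.
The state is a dict: "t": time; "q": joint angles; "dq": joint speeds; "effort": joint torques, N m; "tool_pos": TCP position; "tool_rot": TCP orientation; "contact_force": force on the tool from outside, world axes, zero at the start; "wrist_torque": the same for the moment, N m; "opening": finger opening in m; "grip_force": force on a finger pad.
Only numpy, scipy, OpenCV 4.12 (cv2) and the standard library are available. Lean on these libraries where they do the work, as an engineer would, in place of code of your own. Each camera call takes 0.05 s, during which the arm holds its last target. There are 200 camera calls.

TASK

Seal the three round storage canisters with grey lids: with the fingertips, lightly press the knob in each lid all the way down and let go, first on the tallest, then on the middle-sized, last on the shortest. Only press: do not lift, tip or push the canisters about, and leave everything else on the worktop where it is.

Things in the scene. Friction and masses are not known exactly. Their poses are not given: they have to be found in the camera images.
- tall: the tall one of three loose round off-white stoneware canisters with grey lids, 90 mm across, 145 mm high to the flat top of its lid; 0.3 to 0.9 kg. All three look alike but for their height (145, 105 and 70 mm). Origin: centre of its underside; z up
- tall_knob_top (a point): centre of the flat top of the upright push knob in the middle of the tall canister's lid: a white ring 40 mm across with a soft grey rubber cap 33 mm across on it; while the knob is up the cap's top stands 19 mm above the lid. The point sinks as the cap is pressed
- tall_knob (a joint): how far the white ring of the tall canister's knob has been pushed down, m: 0 = up (at the start), 0.010 = home on its stop. It moves against about 4 N of friction, with no spring back, and stays where it is left. The rubber cap on it gives about 1 mm per 1.7 N, at most 7 mm, and springs back: the cap's top must go down about 12.5 mm to bring the knob home, and 4 mm more then only squeezes the cap (about 11 N)
- medium: the medium one of three loose round off-white stoneware canisters with grey lids, 90 mm across, 105 mm high to the flat top of its lid; 0.3 to 0.9 kg. All three look alike but for their height (145, 105 and 70 mm). Origin: centre of its underside; z up
- medium_knob_top (a point): centre of the flat top of the upright push knob in the middle of the medium canister's lid: a white ring 40 mm across with a soft grey rubber cap 33 mm across on it; while the knob is up the cap's top stands 19 mm above the lid. The point sinks as the cap is pressed
- medium_knob (a joint): how far the white ring of the medium canister's knob has been pushed down, m: 0 = up (at the start), 0.010 = home on its stop. It moves against about 4 N of friction, with no spring back, and stays where it is left. The rubber cap on it gives about 1 mm per 1.7 N, at most 7 mm, and springs back: the cap's top must go down about 12.5 mm to bring the knob home, and 4 mm more then only squeezes the cap (about 11 N)
- short: the short one of three loose round off-white stoneware canisters with grey lids, 90 mm across, 70 mm high to the flat top of its lid; 0.3 to 0.9 kg. All three look alike but for their height (145, 105 and 70 mm). Origin: centre of its underside; z up
- short_knob_top (a point): centre of the flat top of the upright push knob in the middle of the short canister's lid: a white ring 40 mm across with a soft grey rubber cap 33 mm across on it; while the knob is up the cap's top stands 19 mm above the lid. The point sinks as the cap is pressed
- short_knob (a joint): how far the white ring of the short canister's knob has been pushed down, m: 0 = up (at the start), 0.010 = home on its stop. It moves against about 4 N of friction, with no spring back, and stays where it is left. The rubber cap on it gives about 1 mm per 1.7 N, at most 7 mm, and springs back: the cap's top must go down about 12.5 mm to bring the knob home, and 4 mm more then only squeezes the cap (about 11 N)
- salt_shaker: bystander, loose: glass salt shaker with a grey cap, 44 x 44 x 90 mm, standing among the canisters. Origin: centre of its underside as it stands at the start
- spice_jar: bystander, loose: glass spice jar with a yellow-brown cap, 42 x 42 x 96 mm, standing among the canisters. Origin: centre of its underside as it stands at the start
- orange: bystander, loose: orange, 76 mm across, behind the canisters. Origin: centre of its underside as it stands at the start
- mug: bystander, loose: small two-tone cup with a handle, 61 x 84 x 54 mm, to the right of the canisters. Origin: centre of its underside as it stands at the start
- pear: bystander, loose: pear, 57 mm across and 95 mm high, to the left of the canisters. Origin: centre of its underside as it stands at the start
- teaspoon: bystander, loose: teaspoon lying flat, 137 x 30 x 12 mm, near the front edge. Origin: centre of its underside as it stands at the start

How it is judged:
On the way, in this order (a step that is already met when the one before it is completed fails the run):
1. the tallest canister's knob is pressed down, the other two still up (value of joint tall_knob above 0.0075 m and value of joint each of medium_knob, short_knob below 0.004 m), for 0.2 s.
2. then the middle-sized canister's knob is pressed down, the shortest's still up (value of joint medium_knob above 0.0075 m and value of joint short_knob below 0.004 m), for 0.2 s.
3. last the shortest canister's knob is pressed down (value of joint short_knob above 0.0075 m), for 0.2 s.
At the end, for the whole second after the job is handed in: All three knobs are at least 7.5 mm down of their 10 mm, and the three canisters stand upright (within 0.08 rad) and at rest on the worktop within 30 mm of where they stood (value of joint each of tall_knob, medium_knob, short_knob above 0.0075 m and angle between each of tall, medium, short's own z axis and vertical below 0.08 rad and height (world z) of each of tall, medium, short below 0.006 m and distance of each of tall, medium, short from where it was at the start of the episode below 0.03 m and linear speed of each of tall, medium, short below 0.02 m/s); the robot touches nothing.
It fails at once if a canister is pressed or knocked harder than 25 N (contact force between any of the fingers, the arm and tall above 25 N or contact force between any of the fingers, the arm and medium above 25 N or contact force between any of the fingers, the arm and short above 25 N).
It fails at once if a canister is lifted, tipped or pushed about (12 mm up, 0.25 rad, 30 mm) (height (world z) of any of tall, medium, short above 0.012 m or angle between any of tall, medium, short's own z axis and vertical above 0.25 rad or distance of any of tall, medium, short from where it was at the start of the episode above 0.03 m).
It fails at once if a bystander is moved more than 30 mm (distance of any of salt_shaker, spice_jar, orange, mug, pear, teaspoon from where it was at the start of the episode above 0.03 m).
It also fails if it takes over 48 s, if anything falls off the work surface, if the arm or the gripper's body presses on something with over 40 N, if the wrist force passes 120 N, or if a joint passes its speed limit or range.

## Working session

There is one attempt and no reset: what is moved stays moved. The work goes in short steps, Python scripts to look and compute and a tool call to move; the robot and the scene stay as the last step left them, time stands still between calls to the robot, and variables do not carry over. Pictures are saved under pics/ and viewed, at most 10 in all, crops included, and the job is handed in when it is done.

Besides the shell and the picture viewer there is one more tool, called after ">>>" as name(argument=value, ...) on one line, values as JSON. play_rows: Moves the arm, as the interface text tells. Shift numbers are shares of 0.05 m and turn numbers shares of 8 degrees, none past 1 either way. Its arguments: {"type":"object","properties":{"series":{"type":"array"},"force":{"type":"number"}},"required":["series"]}

```bash
mkdir -p pics
python3 - <<'E'
from station import ctrl, imaging
import cv2,pickle
o=ctrl.get_obs();print(o)
d={}
for n in("scene","top"):
    d[n]=imaging.get_image(n);cv2.imwrite(f"pics/{n}0.png",cv2.resize(d[n]["color"],(800,600),interpolation=cv2.INTER_CUBIC))
    print(n,d[n]["fx"],d[n]["D"],d[n]["extrinsics"])
pickle.dump(d,open("d.pkl","wb"))
E
```

```text
{'t': 0.0, 'q': array([ 1.20200294e+00,  5.33754005e-02,  1.61429132e+00,  2.14025251e-06,
        1.47599215e+00, -1.18996334e-01]), 'dq': array([-0.00072493,  0.00135568, -0.00088264,  0.00060713, -0.00395628,
        0.00083693]), 'effort': array([-2.35496473e-04, -3.93695605e+01, -3.70167160e+01, -2.11681827e-04,
        6.94980263e-03, -9.62461087e-06]), 'tool_pos': array([0.15427634, 0.60502021, 0.23005312]), 'tool_rot': array([-0.39129863, -3.1166219 ,  0.00314825]), 'contact_force': array([-0.28170604,  0.116858  , -0.64369617]), 'wrist_torque': array([0.01832421, 0.0095667 , 0.0868939 ]), 'grip_force': 0.0, 'opening': 0.0853251922256526}
scene 411.3645204727943 [-0.08949163  0.          0.          0.          0.        ] [[ 0.45154931 -0.8922449   0.00150111 -0.24079898]
 [-0.49306107 -0.25093093 -0.83302128  0.35891298]
 [ 0.74363566  0.37541004 -0.55323892  0.83455925]
 [ 0.          0.          0.          1.        ]]
top 350.15037813953853 [-0.08179297  0.          0.          0.          0.        ] [[-0.0226149  -0.9997313  -0.0050884   0.02712165]
 [-0.99197438  0.02307217 -0.12431618  0.54435186]
 [ 0.12440017  0.00223616 -0.99222961  1.38887647]
 [ 0.          0.          0.          1.        ]]
```

View pics/scene0.png

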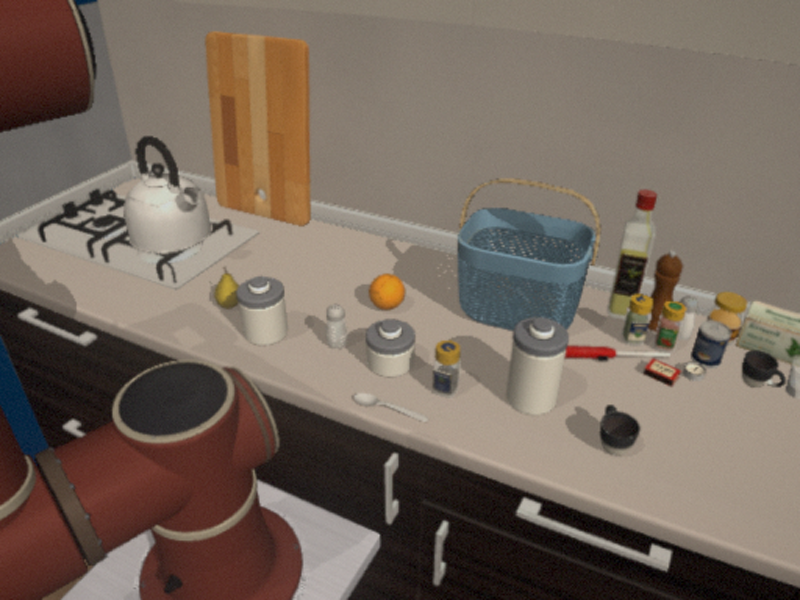

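View pics/top0.png

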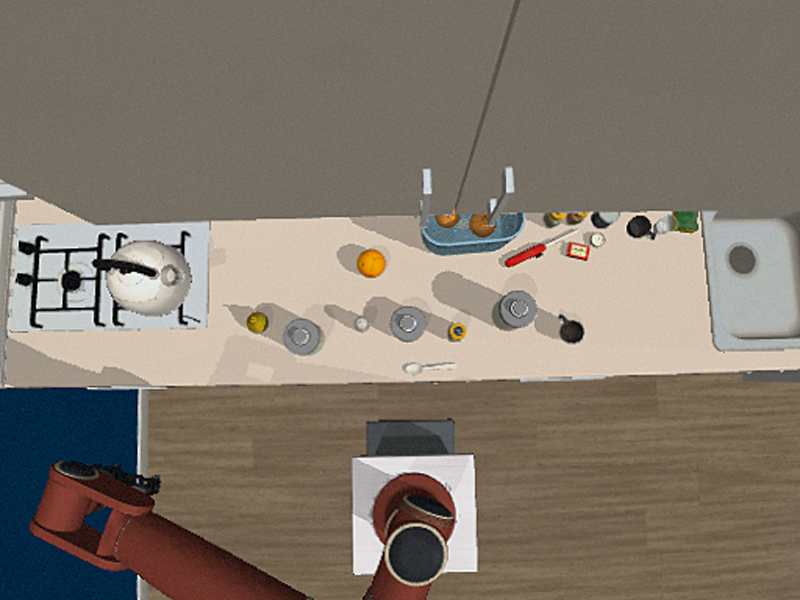

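The scene view shows medium at left (knob ~260,286), short in the middle (390,328) and tall at right (541,327). In the top view the knobs are at (301,336), (407,323) and (518,309). I'll enlarge the knobs and triangulate.

```bash
cat > h.py <<'E'
import numpy as np, cv2
def ray(im,uv):
    K=np.array([[im["fx"],0,im["cx"]],[0,im["fy"],im["cy"]],[0,0,1]])
    p=cv2.undistortPoints(np.array([[uv]],float),K,np.array(im["D"]))[0,0]
    T=im["extrinsics"];R=T[:3,:3];c=-R.T@T[:3,3]
    return c,R.T@np.array([p[0],p[1],1])
def onz(im,uv,z):
    c,d=ray(im,uv);return c+d*(z-c[2])/d[2]
def tri(a,ua,b,ub):
    c1,d1=ray(a,ua);c2,d2=ray(b,ub)
    s=np.linalg.lstsq(np.c_[d1,-d2],c2-c1,rcond=None)[0]
    p,q=c1+s[0]*d1,c2+s[1]*d2
    return (p+q)/2,np.linalg.norm(p-q)
E
python3 - <<'E'
from h import *;import pickle
d=pickle.load(open("d.pkl","rb"))
S={"t":(541,327),"m":(260,286),"s":(390,328)};T={"t":(518,309),"m":(301,336),"s":(407,323)}
rows=[]
for n,P in(("scene",S),("top",T)):
    r=[]
    for k in"tms":
        u,v=[int(round(x/1.5625)) for x in P[k]]
        z=dict(t=.164,m=.124,s=.089)[k]
        print(n,k,(u-16,v-16),onz(d[n],(P[k][0]/1.5625,P[k][1]/1.5625),z))
        r.append(cv2.resize(d[n]["color"][v-16:v+16,u-16:u+16],(256,256),interpolation=cv2.INTER_CUBIC))
    rows.append(np.hstack(r))
for k in"tms":print(tri(d["scene"],np.array(S[k])/1.5625,d["top"],np.array(T[k])/1.5625))
for n,p in dict(orange=(371,263),salt=(362,324),spice=(457,332),mug=(571,330),pear=(257,322)).items():print(n,onz(d["top"],np.array(p)/1.5625,.08))
cv2.imwrite("pics/crop.png",np.vstack(rows))
E
```

```text
scene t (330, 193) [ 0.49613967 -0.26513901  0.164     ]
scene m (150, 167) [0.44101151 0.2488685  0.124     ]
scene s (234, 194) [ 0.47621811 -0.00486831  0.089     ]
top t (316, 182) [ 0.50583363 -0.25738593  0.164     ]
top m (177, 199) [0.45648713 0.26337414 0.124     ]
top s (244, 191) [0.4853729  0.00539271 0.089     ]
(array([ 0.50748724, -0.26100475,  0.15497676]), np.float64(0.003614635279299857))
(array([0.45805855, 0.26529989, 0.1096105 ]), np.float64(0.0020215198889412464))
(array([0.48733832, 0.00349531, 0.07879647]), np.float64(0.004284195618933104))
orange [0.64113463 0.09320867 0.08      ]
salt [0.48621528 0.1181443  0.08      ]
spice [ 0.46065672 -0.11910557  0.08      ]
mug [ 0.4585544  -0.40687093  0.08      ]
pear [0.49709742 0.3836087  0.08      ]
```

View pics/crop.png

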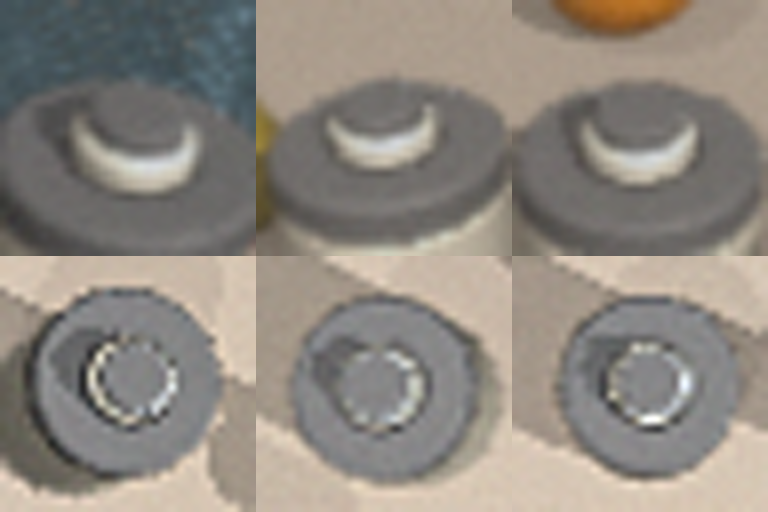

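In the crops the caps' centres are at (145,113), (126,108) and (127,116) in scene, and (133,124), (126,132) and (139,127) in top (t, m, s, each in its own tile).

Run:
```python
from h import *;import pickle
d=pickle.load(open("d.pkl","rb"))
S=dict(t=((330,193),(145,113)),m=((150,167),(126,108)),s=((234,194),(127,116)))
T=dict(t=((316,182),(133,124)),m=((177,199),(126,132)),s=((244,191),(139,127)))
f=lambda a:np.array(a[0])+np.array(a[1])/8-.44
for k,z in dict(t=.164,m=.124,s=.089).items():
    print(k,tri(d["scene"],f(S[k]),d["top"],f(T[k])),onz(d["scene"],f(S[k]),z),onz(d["top"],f(T[k]),z))
from station import ctrl
from scipy.spatial.transform import Rotation as R
print(R.from_rotvec(ctrl.get_obs()["tool_rot"]).as_matrix().round(3))
```

```text
t (array([ 0.5094692 , -0.26265203,  0.16216466]), np.float64(0.004764470136315852)) [ 0.50848505 -0.26518785  0.164     ] [ 0.5083753  -0.25998368  0.164     ]
m (array([0.45663964, 0.2652515 , 0.12084158]), np.float64(3.261583071452542e-05)) [0.45272693 0.26179633 0.124     ] [0.45643772 0.26463341 0.124     ]
s (array([0.48726602, 0.0026746 , 0.08564897]), np.float64(0.002093448069890905)) [ 4.83771471e-01 -3.78562208e-04  8.90000000e-02] [0.48644331 0.00359821 0.089     ]
[[-0.969  0.247 -0.001]
 [ 0.247  0.969 -0.002]
 [ 0.    -0.002 -1.   ]]
```

>>> play_rows(series=[[0, [0, 0, 0], [0, 0, -0.9]], [0, [0, 0, 0], [0, 0, -0.89]], [0, [-0.8, -0.8, 0], [0, 0, 0]], [0, [-0.8, -0.8, 0], [0, 0, 0]], [0, [-0.8, -0.8, 0], [0, 0, 0]], [0, [-0.8, -0.8, 0], [0, 0, 0]], [0, [-0.8, -0.8, 0], [0, 0, 0]], [0, [-0.8, -0.8, 0], [0, 0, 0]]], force=20)

```text
t: 1.1
tool_pos: [0.3954, 0.364, 0.2309]
tool_rot: [0.0, -3.141, 0.0]
contact_force: [1.0, -0.6, -0.3]
opening: 0.0001
grip_force: 0.0
```

>>> play_rows(series=[[0, [-0.2, -0.95, 0], [0, 0, 0]], [0, [-0.2, -0.95, 0], [0, 0, 0]], [0, [-0.2, -0.95, 0], [0, 0, 0]], [0, [-0.2, -0.95, 0], [0, 0, 0]], [0, [-0.2, -0.95, 0], [0, 0, 0]], [0, [-0.2, -0.95, 0], [0, 0, 0]], [0, [-0.2, -0.95, 0], [0, 0, 0]], [0, [-0.2, -0.95, 0], [0, 0, 0]]])

```text
t: 2.1
tool_pos: [0.4744, -0.0159, 0.2309]
tool_rot: [-0.0, -3.141, -0.0]
contact_force: [1.2, 0.3, -0.2]
opening: -0.0002
grip_force: 0.0
```

>>> play_rows(series=[[0, [-0.15, -0.9, 0], [0, 0, 0]], [0, [-0.15, -0.9, 0], [0, 0, 0]], [0, [-0.15, -0.9, 0], [0, 0, 0]], [0, [-0.15, -0.9, 0], [0, 0, 0]], [0, [-0.1, -0.8, 0], [0, 0, 0]], [0, [0, 0, 0], [0, 0, 0]]])

```text
t: 2.85
tool_pos: [0.5092, -0.2364, 0.2305]
tool_rot: [-0.005, -3.14, -0.001]
contact_force: [-0.3, 0.8, -1.0]
opening: 0.0001
grip_force: 0.0
```

>>> play_rows(series=[[0, [0, -0.52, 0.7], [0, 0, 0]], [0, [0, 0, 0], [0, 0, 0]], [0, [0, 0, 0], [0, 0, 0]]])

```text
t: 3.22
tool_pos: [0.5097, -0.2593, 0.1967]
tool_rot: [-0.001, 3.142, 0.001]
contact_force: [0.4, 0.7, -0.5]
opening: -0.0002
grip_force: 0.0
```

```bash
cat > w.py <<'E'
from h import *
import sys
from station import ctrl, imaging
from scipy.spatial.transform import Rotation as R
tag=sys.argv[1];P=np.array(eval(sys.argv[2]))
o=ctrl.get_obs();w=imaging.get_image("wrist")
M=np.eye(4);M[:3,:3]=R.from_rotvec(o["tool_rot"]).as_matrix();M[:3,3]=o["tool_pos"]
w["extrinsics"]=np.linalg.inv(M@w["hand_eye"])
def proj(p):
    K=np.array([[w["fx"],0,w["cx"]],[0,w["fy"],w["cy"]],[0,0,1]]);E=w["extrinsics"]
    return cv2.projectPoints(np.array(p,float).reshape(-1,1,3),cv2.Rodrigues(E[:3,:3])[0],E[:3,3],K,np.array(w["D"]))[0].reshape(-1,2)
print(o["tool_pos"],"TCP px",proj([o["tool_pos"]]),"target px",proj([P]))
im=w["color"].copy()
for r,z in((.0165,P[2]),(.045,P[2]-.019)):
    a=np.linspace(0,2*np.pi,90)
    c=proj(np.c_[P[0]+r*np.cos(a),P[1]+r*np.sin(a),0*a+z])
    cv2.polylines(im,[c.round().astype(int)],True,(0,0,255),1)
s=imaging.get_image("scene")["color"]
cv2.imwrite(f"pics/{tag}.png",np.hstack([cv2.resize(im,(400,300)),cv2.resize(s[150:330,120:400],(400,300))]))
E
python3 w.py w1 "[0.508,-0.2625,0.164]"
```

```text
[ 0.50972556 -0.2593167   0.19668627] TCP px [[256.25909572 251.09701941]] target px [[251.6067345  224.44748544]]
```

View pics/w1.png

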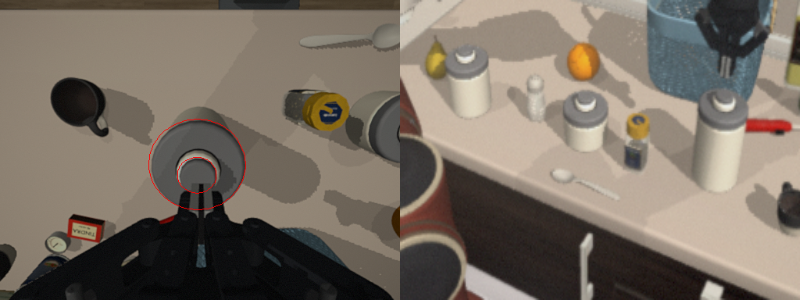

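The wrist view shows my projected circles lying on the lid and the cap, so the target is confirmed. Descending.

>>> play_rows(series=[[0, [0.03, -0.06, 0.3], [0, 0, 0]], [0, [0, 0, 0.25], [0, 0, 0]], [0, [0, 0, 0], [0, 0, 0]], [0, [0, 0, 0.06], [0, 0, 0]], [0, [0, 0, 0.06], [0, 0, 0]], [0, [0, 0, 0], [0, 0, 0]]])

```text
t: 4.08
tool_pos: [0.5084, -0.2635, 0.1632]
tool_rot: [-0.0, 3.141, -0.001]
contact_force: [-0.5, -0.7, 1.1]
opening: 0.0002
grip_force: 0.7
```

>>> play_rows(series=[[0, [0, 0, 0.05], [0, 0, 0]], [0, [0, 0, 0.05], [0, 0, 0]], [0, [0, 0, 0.05], [0, 0, 0]], [0, [0, 0, 0], [0, 0, 0]]])

```text
t: 4.58
tool_pos: [0.5084, -0.2636, 0.1554]
tool_rot: [-0.0, 3.141, -0.001]
contact_force: [1.1, -0.3, 3.5]
opening: -0.0
grip_force: 1.7
```

>>> play_rows(series=[[0, [0, 0, 0.04], [0, 0, 0]], [0, [0, 0, 0.04], [0, 0, 0]], [0, [0, 0, 0], [0, 0, 0]]])

```text
t: 4.95
tool_pos: [0.5084, -0.2635, 0.1515]
tool_rot: [-0.0, 3.141, -0.001]
contact_force: [0.7, -0.5, 5.1]
opening: -0.0001
grip_force: 2.1
```

>>> play_rows(series=[[0, [0, 0, 0.03], [0, 0, 0]], [0, [0, 0, 0.02], [0, 0, 0]], [0, [0, 0, 0], [0, 0, 0]]])

```text
t: 5.32
tool_pos: [0.5084, -0.2636, 0.1497]
tool_rot: [-0.0, 3.141, -0.001]
contact_force: [-0.1, 0.2, 7.1]
opening: 0.0001
grip_force: 3.6
```

Force is now rising past the friction level, so the knob is about home. I'll press a little further to confirm, then go up.

>>> play_rows(series=[[0, [0, 0, 0.025], [0, 0, 0]], [0, [0, 0, 0], [0, 0, 0]], [0, [0, 0, 0], [0, 0, 0]]])

```text
t: 5.7
tool_pos: [0.5084, -0.2636, 0.1488]
tool_rot: [-0.0, 3.141, -0.001]
contact_force: [-2.2, 0.9, 9.1]
opening: -0.0002
grip_force: 4.3
```

>>> play_rows(series=[[0, [0, 0, -0.2], [0, 0, 0]], [0, [0, 0, -0.6], [0, 0, 0]], [0, [0, 0, -0.8], [0, 0, 0]], [0, [0.1, 0.9, 0], [0, 0, 0]], [0, [0.1, 0.9, 0], [0, 0, 0]], [0, [0.1, 0.9, 0], [0, 0, 0]], [0, [0.1, 0.9, 0], [0, 0, 0]], [0, [0.1, 0.9, 0], [0, 0, 0]]])

```text
t: 6.7
tool_pos: [0.4818, -0.0368, 0.2262]
tool_rot: [-0.0, -3.139, -0.001]
contact_force: [1.1, 0.4, 0.5]
opening: -0.0001
grip_force: 0.0
```

>>> play_rows(series=[[0, [0.1, 0.9, 0], [0, 0, 0]], [0, [0.1, 0.9, 0], [0, 0, 0]], [0, [0.1, 0.9, 0], [0, 0, 0]], [0, [0.1, 0.9, 0], [0, 0, 0]], [0, [0.1, 0.9, 0], [0, 0, 0]], [0, [0.1, 0.9, 0], [0, 0, 0]], [0, [0, 0.6, 0.8], [0, 0, 0]], [0, [0, 0, 0], [0, 0, 0]]])

```text
t: 7.7
tool_pos: [0.4496, 0.2619, 0.1825]
tool_rot: [0.005, -3.132, 0.006]
contact_force: [-0.2, -0.2, -0.2]
opening: 0.0001
grip_force: 0.0
```

```bash
python3 w.py w2 "[0.455,0.264,0.124]"
```

```text
[0.44962833 0.26190976 0.18253617] TCP px [[256.25114585 251.08945546]] target px [[259.52082152 219.88417826]]
```

View pics/w2.png

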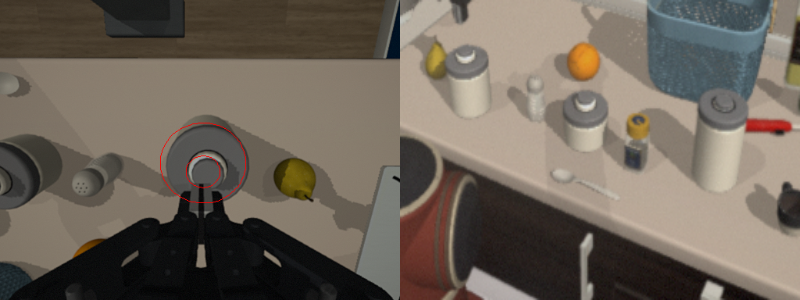

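Tall's knob is visibly down. The medium overlay matches within about 2–3 mm, with the real lid slightly nearer the robot, so I'll use (0.4535, 0.264).

>>> play_rows(series=[[0, [-0.08, 0.04, 0.5], [0, 0, 0]], [0, [0, 0, 0.2], [0, 0, 0]], [0, [0, 0, 0], [0, 0, 0]], [0, [0, 0, 0], [0, 0, 0]]])

```text
t: 8.3
tool_pos: [0.4577, 0.2635, 0.1538]
tool_rot: [0.001, 3.14, 0.001]
contact_force: [-0.8, -0.1, 0.6]
opening: 0.0
grip_force: 0.0
```

>>> play_rows(series=[[0, [0.08, 0, 0.3], [0, 0, 0]], [0, [0, 0, 0.2], [0, 0, 0]], [0, [0, 0, 0], [0, 0, 0]], [0, [0, 0, 0.06], [0, 0, 0]], [0, [0, 0, 0.06], [0, 0, 0]], [0, [0, 0, 0], [0, 0, 0]]])

```text
t: 9.05
tool_pos: [0.4533, 0.2638, 0.1222]
tool_rot: [-0.0, 3.141, 0.0]
contact_force: [-0.7, 0.3, 1.7]
opening: 0.0003
grip_force: 1.5
```

>>> play_rows(series=[[0, [0, 0, 0.05], [0, 0, 0]], [0, [0, 0, 0.05], [0, 0, 0]], [0, [0, 0, 0.05], [0, 0, 0]], [0, [0, 0, 0], [0, 0, 0]]])

```text
t: 9.55
tool_pos: [0.4533, 0.2638, 0.114]
tool_rot: [-0.0, 3.141, 0.001]
contact_force: [-0.1, 0.6, 3.4]
opening: 0.0
grip_force: 1.7
```

>>> play_rows(series=[[0, [0, 0, 0.04], [0, 0, 0]], [0, [0, 0, 0.04], [0, 0, 0]], [0, [0, 0, 0], [0, 0, 0]], [0, [0, 0, 0], [0, 0, 0]]])

```text
t: 10.05
tool_pos: [0.4533, 0.2638, 0.1105]
tool_rot: [-0.0, 3.141, 0.0]
contact_force: [-0.6, 1.0, 7.1]
opening: 0.0003
grip_force: 2.9
```

>>> play_rows(series=[[0, [0, 0, 0.02], [0, 0, 0]], [0, [0, 0, 0], [0, 0, 0]], [0, [0, 0, 0], [0, 0, 0]]])

```text
t: 10.42
tool_pos: [0.4533, 0.2638, 0.1098]
tool_rot: [-0.0, 3.141, 0.0]
contact_force: [-0.9, -0.8, 6.8]
opening: -0.0
grip_force: 3.5
```

>>> play_rows(series=[[0, [0, 0, 0.03], [0, 0, 0]], [0, [0, 0, 0], [0, 0, 0]], [0, [0, 0, 0], [0, 0, 0]]])

```text
t: 10.8
tool_pos: [0.4534, 0.2638, 0.1087]
tool_rot: [-0.0, 3.141, 0.0]
contact_force: [-2.4, -0.5, 8.8]
opening: -0.0001
grip_force: 4.5
```

>>> play_rows(series=[[0, [0, 0, -0.2], [0, 0, 0]], [0, [0, 0, -0.6], [0, 0, 0]], [0, [0, 0, -0.6], [0, 0, 0]], [0, [-0.16, -0.9, 0], [0, 0, 0]], [0, [-0.16, -0.9, 0], [0, 0, 0]], [0, [-0.16, -0.9, 0], [0, 0, 0]], [0, [-0.16, -0.9, 0], [0, 0, 0]], [0, [0, -0.9, 0], [0, 0, 0]]])

```text
t: 11.8
tool_pos: [0.4845, 0.0371, 0.1766]
tool_rot: [0.0, -3.14, 0.0]
contact_force: [0.3, 0.0, 0.4]
opening: 0.0003
grip_force: 0.0
```

>>> play_rows(series=[[0, [0, -0.74, 0.4], [0, 0, 0]], [0, [0, 0, 0.4], [0, 0, 0]], [0, [0, 0, 0], [0, 0, 0]], [0, [0, 0, 0], [0, 0, 0]]])

```text
t: 12.3
tool_pos: [0.485, 0.0019, 0.1377]
tool_rot: [0.001, -3.141, 0.0]
contact_force: [0.4, -0.9, 0.7]
opening: -0.0
grip_force: 0.0
```

```bash
python3 w.py w3 "[0.485,0.002,0.089]"
```

```text
[0.48504276 0.00190979 0.13771262] TCP px [[256.25855414 251.09677905]] target px [[256.60031998 217.56836658]]
```

View pics/w3.png

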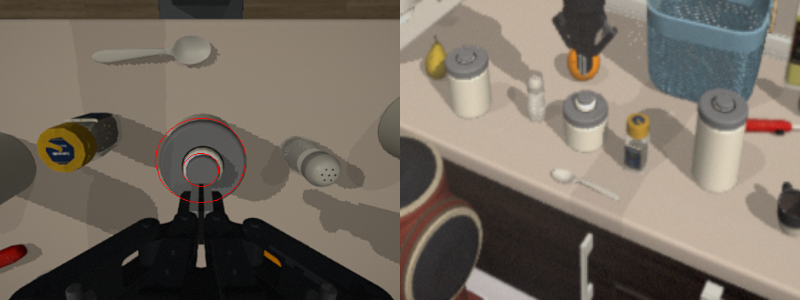

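Medium's knob is down too, and the overlay sits on the short lid and cap. Pressing it.

>>> play_rows(series=[[0, [0, 0, 0.5], [0, 0, 0]], [0, [0, 0, 0.3], [0, 0, 0]], [0, [0, 0, 0.06], [0, 0, 0]], [0, [0, 0, 0.06], [0, 0, 0]], [0, [0, 0, 0.04], [0, 0, 0]], [0, [0, 0, 0], [0, 0, 0]]])

```text
t: 13.15
tool_pos: [0.4853, 0.0016, 0.0899]
tool_rot: [-0.0, 3.141, -0.0]
contact_force: [0.8, 0.0, 0.1]
opening: -0.0001
grip_force: 0.0
```

>>> play_rows(series=[[0, [0, 0, 0.05], [0, 0, 0]], [0, [0, 0, 0.05], [0, 0, 0]], [0, [0, 0, 0.05], [0, 0, 0]], [0, [0, 0, 0], [0, 0, 0]]])

```text
t: 13.65
tool_pos: [0.4856, 0.0015, 0.0824]
tool_rot: [-0.0, 3.14, -0.0]
contact_force: [0.4, -0.2, 3.1]
opening: -0.0001
grip_force: 1.7
```

>>> play_rows(series=[[0, [0, 0, 0.05], [0, 0, 0]], [0, [0, 0, 0.05], [0, 0, 0]], [0, [0, 0, 0.03], [0, 0, 0]], [0, [0, 0, 0], [0, 0, 0]], [0, [0, 0, 0], [0, 0, 0]]])

```text
t: 14.28
tool_pos: [0.4856, 0.0015, 0.076]
tool_rot: [-0.0, 3.14, -0.0]
contact_force: [1.1, -0.5, 6.0]
opening: 0.0
grip_force: 2.5
```

>>> play_rows(series=[[0, [0, 0, 0.03], [0, 0, 0]], [0, [0, 0, 0], [0, 0, 0]], [0, [0, 0, 0], [0, 0, 0]]])

```text
t: 14.65
tool_pos: [0.4856, 0.0015, 0.0748]
tool_rot: [-0.0, 3.141, -0.0]
contact_force: [1.5, -0.5, 7.0]
opening: -0.0001
grip_force: 3.5
```

>>> play_rows(series=[[0, [0, 0, 0.03], [0, 0, 0]], [0, [0, 0, 0], [0, 0, 0]], [0, [0, 0, 0], [0, 0, 0]]])

```text
t: 15.02
tool_pos: [0.4856, 0.0015, 0.0736]
tool_rot: [-0.0, 3.141, -0.0]
contact_force: [-0.5, -0.4, 8.9]
opening: -0.0
grip_force: 4.5
```

>>> play_rows(series=[[0, [0, 0, -0.2], [0, 0, 0]], [0, [0, 0, -0.6], [0, 0, 0]], [0, [0, 0, -0.9], [0, 0, 0]], [0, [0, 0, -0.9], [0, 0, 0]], [0, [0, 0, 0], [0, 0, 0]], [0, [0, 0, 0], [0, 0, 0]], [0, [0, 0, 0], [0, 0, 0]]])

```text
t: 15.9
tool_pos: [0.4837, 0.0018, 0.2001]
tool_rot: [0.0, -3.137, -0.001]
contact_force: [-0.2, 0.5, 0.4]
opening: -0.0
grip_force: 0.0
```

```bash
python3 w.py w4 "[0.485,0.002,0.079]"
```

```text
[0.48367152 0.00182904 0.20007519] TCP px [[256.25961316 251.09565691]] target px [[256.75743029 190.59720467]]
```

View pics/w4.png

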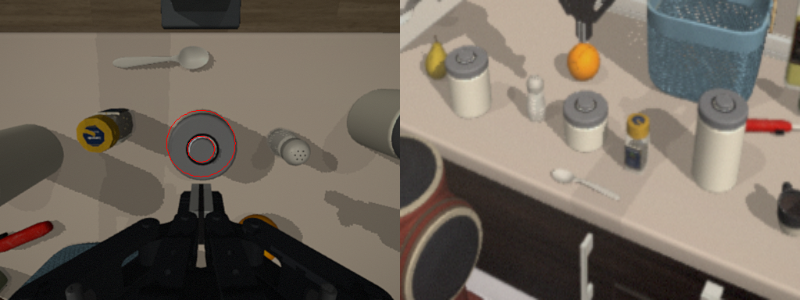

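All three knobs are down, the canisters and bystanders stand where they were, and the gripper is clear.

```bash
python3 -c "
from station import ctrl
print(ctrl.finish_job())"
```

```text
the job is handed in; nothing more can be done
None
```

I pressed all three knobs down in order (tall, medium, short), each to about 9 N, and handed the job in at about 16 s; the last pictures show nothing else moved, but the hand-in returned no verdict.

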